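# Hang the spoon bin on the slotted upright

## Robot

A 6-joint arm with a two-finger parallel gripper is mounted at the origin on the work surface. World frame = base frame: x ahead of the robot, y to its left, z up, the work surface at z = 0. Lengths are in mm, angles in rad, forces in N, time in s.
With the tool pointing down it reaches from about 350 to 975 mm from the base axis. Payload 7.1 kg.
Tool frame: the origin (TCP) lies midway between the tips of the shut fingers; the grasp point (between the pads) lies 19 mm behind it (ctrl.grasp_offset is the distance from the TCP to the grasp point, in mm); z points along the fingers, y is the line along which they close (so a half turn about z gives the same grasp; the last joint's range is limited). The gripper opens to 88 mm and grips with 3 to 60 N. Pads are 20 mm wide; open, the fingers measure 115 mm over their backs; the gripper's body (75 mm by 178 mm) begins 61 mm behind the grasp point.
Start: joints at [1.211, 0.423, 1.63, -0, 1.089, -0.019], TCP at [208.869, 589.049, 222.675] pointing down, gripper open.
Joint ranges: [-3, 3], [-0.9, 2.11], [0.09, 2.58], [-1.31, 4.45], [0.11, 2.69], [-2.54, 2.54]. Speed limits (rad/s): [2.39, 2.39, 3.01, 3.14, 3.14, 3.14].

## Interface

Orientations are given as a rotation vector (axis times angle).
In Python, from workcell import ctrl gives the robot as it stands. The module is installed in compiled form; this text tells all that it offers.
- The arm moves only by the tool servo_tool, never from a script. Its argument "rows" is a list of rows, each a list of 7 numbers: the turn, a rotation vector about the tool's x, y, z as a fraction of full scale, then the shift along the tool's x, y, z as a fraction of full scale, then the finger opening in mm, from 0 to 87.8. A call has 1 to 10 rows; each row is the pose to reach, as a shift and turn from the pose commanded when the call began, along the tool's axes at that moment; what a row does not reach only later rows make up. Full scale, the value 1, is 20 cm for a shift and 1.5 rad for a turn. A row lasts 1/8 s, in which the tool goes at most 62.5 mm and 10.7 degrees, less where a joint would pass 70% of its speed; a pose out of reach is approached as far as the arm can. A call with a number of a shift or a turn outside -1 to 1 is refused whole. A call with a gripper value outside its range is refused whole. The fingers move at their own pace and stop on an object; the grip force is fixed at half the most. Time passes only in rows, so rows that repeat a pose let the fingers close. It gives the time, the measured TCP pose, the force, the opening and the grip force at its end, in the units of the state.
- ctrl.get_obs(): the state, without advancing time (a new reading comes with each control period).
- ctrl.get_image(name): name is "side" or "top"; returns (picture, depth): 384x512x3 uint8, red, green, blue; 384x512 float32, mm along the optical axis (not along the pixel's ray), 0 where there is no reading.
- ctrl.camera_info(name): a dict with "intrinsics" (3x3 intrinsics, pixels), "k1" (the pictures are not rectified: a ray, as slopes to the right and down, at radius r is drawn at 1 + k1 r^2 times it, then the intrinsics apply), "R" (3x3) and "t" (3): a world point X has camera coordinates R X + t. Camera axes: x right, y down, z forward; pixel columns grow to the right and rows downward; lengths in mm; the calibration is good to about 2 mm. A picture is of the moment at which its call begins. camera_info takes no time and is no camera call.
- ctrl.close_job(): hands the job in; it is judged then, once.
The state is a dict: "t": time; "qpos": joint angles; "qvel": joint speeds; "joint_torque": joint torques, N m; "ee_pos": TCP position; "orientation": TCP orientation; "ft_force": force on the tool from outside, world axes, zero at the start; "moment": the same for the moment, N m; "width": finger opening in mm; "grasp_force": force on a finger pad.
Only numpy, scipy, OpenCV 4.12 (cv2) and the standard library are available. Lean on these libraries where they do the work, as an engineer would, in place of code of your own. Each camera call takes 0.05 s, during which the arm holds its last target. There are 200 camera calls.

## Task

Hook the small bamboo spoon bin into the slot of the steel upright and press it down gently until it is fully home and locks, so that it hangs there by itself. Keep the bin upright, do not force it (20 N of push is the most it should ever need), and leave the other things on the stand where they are.

Things in the scene. Friction and masses are not known exactly. Their poses are not given: they have to be found in the camera images.
- bin: Open-topped bamboo spoon bin, 0.14 to 0.26 kg, standing upright on the stand top. Origin: centre of the open box's underside; z up; x out of its back, where the hook is. Box 80 mm long (x -40 to 40), 54 wide, 50 high, walls 4 mm; grip it across the 54 mm from above. A solid back plate (x 40 to 50, 54 wide, 110 high) closes it behind. A steel hook stands out of the plate.
- hook (a point): On the bin, bin frame (50, 0, 44) mm: underside of the hook's neck where it leaves the back plate. Bin axes. The steel hook is 10 mm wide (y): a neck (bin x 50 to 55.5, z 44 to 54), then a lip (x 55.5 to 61.5, z 26 to 54) hanging 18 mm below the neck, with a 2.5 mm ridge at the foot of its rear side: it reaches to x = 64. Hook 28 mm tall in all.
- press (a point): On the bin, bin frame (45, 0, 110) mm: middle of the top of the back plate, the highest part of the bin. The place to press straight down once the bin hangs on the latch tooth.
- post: Fixed steel upright, a channel 66 mm wide, 40 deep, 148 tall (strip up to 152) on a foot plate 120 x 110 x 8 mm (x -38 to 82). Origin on the stand top under the middle of the slotted front face, which looks to -x; x points into the post, z up. The front is a strip 4 mm thick (x 0 to 4) with one upright slot 14 mm wide, 34 high, at y = 0.
- slot (a point): On the post: nominal middle of the slot's foot, front face, 100 mm above the stand top. Post axes. The strip is clamped by eye: the slot and all its parts really sit up to 8 mm higher or lower, so find it by feel. A white sprung seat stands 3 mm proud at the foot, leaving 31 mm free for the hook. Bin home: hook at the true foot, 0 to 3 mm before the face, bin drooping 0 to 3 degrees.
- tooth (a point): On the post, nominal (9, 0, 88) mm: tip of a sprung latch tooth behind the strip (same height error as the slot). With the hook through and the bin's back at the face, lower it: the lip drops behind the strip, its ridge rests on the tooth about 9 mm above home, and the bin can be let go there. Pressing down with 8 to 14 N drives it past; the tooth snaps over the ridge. Home is a hard stop.
- seat (a joint): How far the white sprung seat is pressed down, m: 0 free, 0.003 with the neck on the slot's foot, 0.002 or more when locked. It starts to yield at about 3.6 N, more than the bin's weight.
- dish0: White porcelain dipping dish, 76 mm across, 24 mm high, one of three in a row; origin centre of underside. Leave alone.
- dish1: As dish0.
- dish2: As dish0.
- lid_rest: Celadon teapot lid rest, a shallow round saucer 72 mm across, 16 mm high; origin centre of underside. Leave alone.
- spoon: Bamboo spoon lying on the stand, about 190 mm long along its x. Leave alone.
- strainer: Stainless strainer scoop, bowl 68 mm across and 24 mm high, with a rod handle, 215 mm long along its x. Leave alone.
Mind the look-alikes: they are no part of the job. Leave any pink or red look-alike of the bin alone.

How it is judged (in metres and radians):
On the way, in this order (a step that is already met when the one before it is completed fails the run):
1. the bin is lifted off the stand top (height (world z) of bin above 0.025 m), for 0.1 s.
2. the hook is through the slot, the bin's back close to the face (x of hook in the frame of slot above -0.006 m and z of hook in the frame of slot between -0.012 and 0.042 m and horizontal distance between hook and slot below 0.008 m), for 0.2 s.
At the end, for the whole second after the job is handed in: The bin hangs locked in the slot: hook root within 8 mm of the slot's middle line and its back within 6 mm of the face, the sprung seat held down by more than 1.2 mm, the bin within 7 degrees of upright and within 8.5 degrees of square to the post, at rest (value of joint seat above 0.0012 m and x of hook in the frame of slot above -0.006 m and horizontal distance between hook and slot below 0.008 m and angle between bin's own z axis and vertical below 0.12 rad and angle between the x axis of bin and the x axis of post, either way round below 0.15 rad and linear speed of bin below 0.02 m/s); the robot touches nothing.
It fails at once if the bin or the fingers load the upright with more than 60 N in all (hooks, edges and stops added up) (contact force between any of bin, the fingers and post above 60 N).
It fails at once if the bin is tipped by more than 35 degrees (angle between bin's own z axis and vertical above 0.6 rad).
It fails at once if a dish, the lid rest, the spoon or the strainer is moved by more than 25 mm (distance of any of dish0, dish1, dish2, lid_rest, spoon, strainer from where it was at the start of the episode above 0.025 m).
It also fails if it takes over 72 s, if anything falls off the work surface, if the arm or the gripper's body presses on something with over 40 N, if the wrist force passes 120 N, or if a joint passes its speed limit or range.

## Working session

There is one attempt and no reset: what is moved stays moved. The work goes in short steps, Python scripts to look and compute and a tool call to move; the robot and the scene stay as the last step left them, time stands still between calls to the robot, and variables do not carry over. Pictures are saved under pics/ and viewed, at most 10 in all, crops included, and the job is handed in when it is done.

Besides the shell and the picture viewer there is one more tool, called as name(argument=value, ...), one argument or row to a line, values as JSON. servo_tool: Moves the arm, as the interface text tells. Its arguments: {"type":"object","properties":{"rows":{"type":"array","items":{"type":"array","items":{"type":"number"}}}},"required":["rows"]}

```bash
mkdir -p pics; cat > h.py <<'E'
import numpy as np, cv2
from workcell import ctrl
from scipy.spatial.transform import Rotation as Rot
def cloud(name):
    im,d=ctrl.get_image(name); c=ctrl.camera_info(name)
    K=np.array(c['intrinsics'],float); h,w=d.shape
    u,v=np.meshgrid(np.arange(w),np.arange(h))
    p=np.stack([u,v],-1).reshape(-1,1,2).astype(np.float64)
    n=cv2.undistortPoints(p,K,np.array([c['k1'],0,0,0.])).reshape(h,w,2)
    cam=np.dstack([n,np.ones((h,w))])*d[...,None]
    R=np.array(c['R']);t=np.array(c['t']).ravel()
    P=(cam-t)@R
    P[d==0]=np.nan
    return im,P
def save(n,im,s=1): cv2.imwrite('pics/'+n,cv2.resize(im[...,::-1],None,fx=s,fy=s,interpolation=cv2.INTER_CUBIC))
E
python3 - <<'E'
from h import *
for n in('side','top'):
    im,P=cloud(n); save(n+'0.png',im,1.5); np.savez('/tmp/%s0.npz'%n,im=im,P=P)
    c=ctrl.camera_info(n);print(n,-np.array(c['R']).T@np.array(c['t']).ravel(), np.array(c['R'])[2])
o=ctrl.get_obs();print(o)
E
```

```text
side [ 364.88830918 -872.65319997  592.92530569] [ 0.15551814  0.83924032 -0.52104682]
top [422.39862191 -55.26440506 985.40932517] [ 0.07395676  0.01768002 -0.99710472]
{'t': 0.1, 'qpos': array([ 1.21095705e+00,  4.23774640e-01,  1.63057815e+00,  2.37729669e-06,
        1.08862044e+00, -1.89744216e-02]), 'qvel': array([ 0.0004742 ,  0.00104141, -0.00068019,  0.00108794, -0.00066258,
       -0.00076033]), 'joint_torque': array([ 3.72009736e-04, -5.45613778e+01, -2.74325538e+01,  6.45027612e-02,
        1.88036769e-02,  2.12198574e-05]), 'ee_pos': array([208.72559895, 588.59438017, 221.9869749 ]), 'orientation': array([-5.32798047e-01, -3.09581653e+00,  2.12902417e-03]), 'ft_force': array([-0.55412425,  0.01557569,  0.35334525]), 'moment': array([-0.00631277,  0.02409013,  0.04609267]), 'grasp_force': 0.0, 'width': 87.58214091610239}
```

View pics/side0.png

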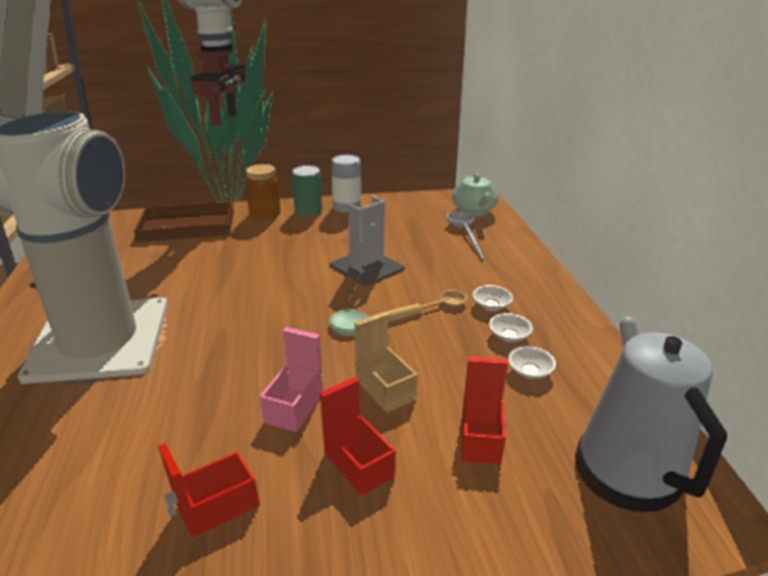

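View pics/top0.png

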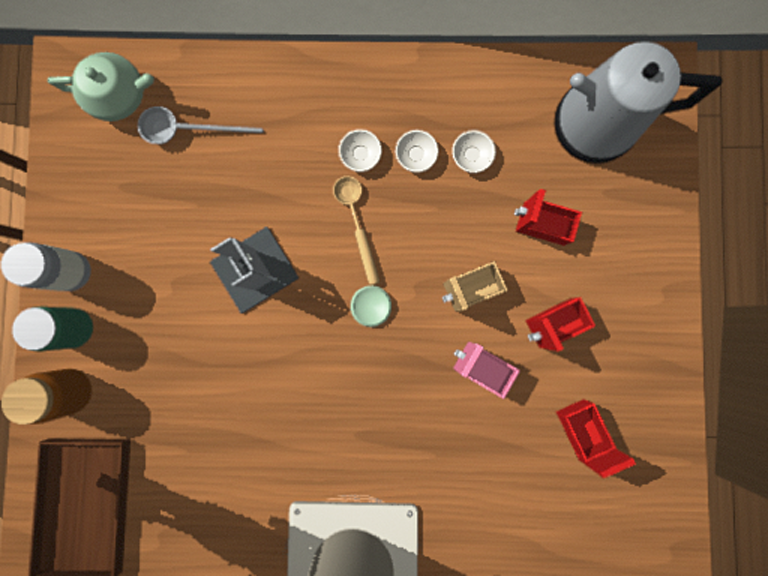

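The bin is the bamboo one, at top picture (477,288) and side picture (385,365). The look-alikes to leave alone are pink at top (487,370) and red at (548,217), (562,323) and (595,437). The post is at top (245,265) and side (367,240). Next I'll check a close crop and measure both.

```bash
python3 - <<'E'
from h import *
A=np.load('/tmp/top0.npz');B=np.load('/tmp/side0.npz')
a=A['im'][140:215,130:205];b=B['im'][125:195,215:285];c=A['im'][165:220,285:350];d=B['im'][205:280,225:285]
f=lambda x:cv2.resize(x,(395,295) if 0 else (int(x.shape[1]*290/x.shape[0]),290),interpolation=cv2.INTER_CUBIC)
r1=np.hstack([f(a),f(b)]);r2=np.hstack([f(c),f(d)])
W=max(r1.shape[1],r2.shape[1]);pad=lambda x:np.pad(x,((0,0),(0,W-x.shape[1]),(0,0)))
save('crop1.png',np.vstack([pad(r1),pad(r2)]))
for n,D in(('top',A),('side',B)):
    im,P=D['im'],D['P']
    hsv=cv2.cvtColor(im,cv2.COLOR_RGB2HSV)
    print(n,'table z',np.nanmedian(P[330:350,200:300,2]) if n=='side' else np.nanmedian(P[220:240,220:240,2]))
    # bin: region by world
    if n=='top': reg=(slice(165,220),slice(285,350))
    else: reg=(slice(200,280),slice(225,285))
    Q=P[reg].reshape(-1,3);C=hsv[reg].reshape(-1,3)
    for lo,hi in((104,116),(46,56)):
        m=(Q[:,2]>lo)&(Q[:,2]<hi)
        q=Q[m]
        if len(q)>5:
            r=cv2.minAreaRect(q[:,:2].astype(np.float32)); print(lo,len(q),r, q.mean(0))
    if n=='top': reg=(slice(140,215),slice(130,205))
    else: reg=(slice(125,195),slice(215,285))
    Q=P[reg].reshape(-1,3)
    for lo,hi in((4,13),(144,160),(148.5,160)):
        q=Q[(Q[:,2]>lo)&(Q[:,2]<hi)]
        if len(q)>5: r=cv2.minAreaRect(q[:,:2].astype(np.float32)); print('post',lo,len(q),r,q.mean(0)); print(cv2.boxPoints(r).round(1).tolist())
E
```

```text
top table z -1.0746234577396256
104 101 ((467.47784423828125, -163.58604431152344), (53.362266540527344, 10.376998901367188), 23.47572898864746) [ 467.50205579 -163.24481419  108.76696409]
46 146 ((481.2530517578125, -194.7590789794922), (53.85493469238281, 101.32102966308594), 23.410850524902344) [ 485.35479231 -205.24130038   49.38445543]
post 4 1235 ((502.6496887207031, 195.37350463867188), (115.02525329589844, 150.68310546875), 36.038246154785156) [506.28542804 181.38922915   7.27855531]
[[411.79998779296875, 222.5], [500.5, 100.5999984741211], [593.5, 168.3000030517578], [504.79998779296875, 290.1000061035156]]
post 144 111 ((510.4456481933594, 184.36471557617188), (66.98233032226562, 40.09809494018555), 32.908111572265625) [515.32747848 178.69969292 147.71643428]
[[471.3999938964844, 183.0], [493.20001220703125, 149.3000030517578], [549.5, 185.6999969482422], [527.7000122070312, 219.39999389648438]]
post 148.5 34 ((509.5061950683594, 183.71456909179688), (64.98252868652344, 39.21860122680664), 33.749786376953125) [516.21156696 172.00777693 149.93886764]
[[471.6000061035156, 182
[... 651 characters left out ...]
75], [446.6000061035156, 95.80000305175781], [591.4000244140625, 120.0999984741211], [525.0, 516.0999755859375]]
post 144 63 ((507.44488525390625, 180.43246459960938), (66.99442291259766, 39.63436508178711), 34.42938232421875) [510.24871558 172.10981019 147.23776871]
[[468.6000061035156, 177.8000030517578], [491.0, 145.10000610351562], [546.2999877929688, 183.0], [523.9000244140625, 215.6999969482422]]
post 148.5 13 ((515.2630615234375, 166.83840942382812), (45.42264938354492, 7.391071319580078), 35.504085540771484) [515.90079202 167.2028625  149.35426506]
[[494.6000061035156, 156.6999969482422], [498.8999938964844, 150.60000610351562], [535.9000244140625, 177.0], [531.5999755859375, 183.0]]
```

View pics/crop1.png

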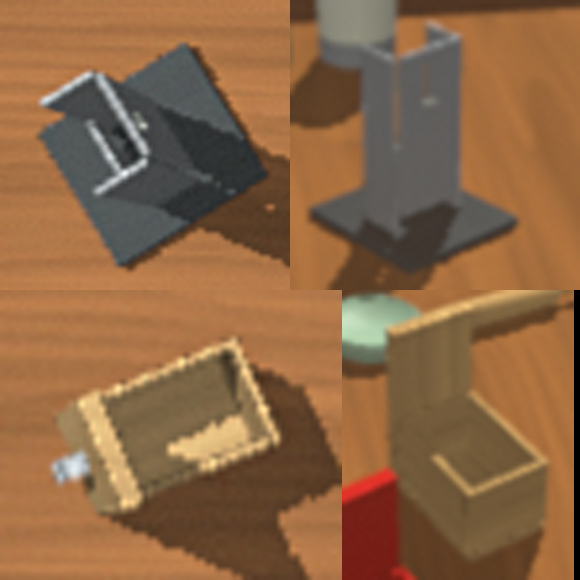

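The crop confirms the bamboo bin: open box, tall back plate, and a steel hook pointing left toward the post. The post's slotted face looks lower-right in the top view, and the white seat shows at side crop (430,100). Next I'll fit the face plane, the slot and the bin more finely.

```bash
cat >> h.py <<'E'
def fitpost(P,lo,hi,c=(509,182),rad=60):
    Q=P.reshape(-1,3); return Q[(Q[:,2]>lo)&(Q[:,2]<hi)&(np.hypot(Q[:,0]-c[0],Q[:,1]-c[1])<rad)]
E
python3 - <<'E'
from h import *
S=[cloud('side') for _ in range(3)]; T=[cloud('top') for _ in range(3)]
im=S[0][0]; Ps=np.nanmean([s[1] for s in S],0); Pt=np.nanmean([s[1] for s in T],0)
np.savez('/tmp/m1.npz',Ps=Ps,Pt=Pt,ims=im,imt=T[0][0])
a=np.radians(123.7); X=np.array([np.cos(a),np.sin(a)]);Y=np.array([-np.sin(a),np.cos(a)])
# side: front face
Q=fitpost(Ps,20,140); 
f0=np.array([521,167.5]); u=(Q[:,:2]-f0)@X; q=Q[abs(u)<6]
for _ in range(4):
    c=q.mean(0); n=np.linalg.svd(q-c)[2][2]; n*=np.sign(n[:2]@X); q=q[abs((q-c)@n)<2.5]
print('side plane n',n,'heading',np.degrees(np.arctan2(n[1],n[0])),'c',c,len(q))
h=n[:2]/np.linalg.norm(n[:2]);l=np.array([-h[1],h[0]])
v=q[:,:2]@l; print('v ext',np.sort(v)[[0,5,20,-20,-5,-1]],'mid')
for z0 in range(20,140,20):
    w=v[(q[:,2]>z0)&(q[:,2]<z0+20)]; print(z0,w.min().round(1),w.max().round(1),((w.min()+w.max())/2).round(2))
# top
for lo,hi in((143,160),(3,12)):
    Q=fitpost(Pt,lo,hi,rad=60 if lo>100 else 95); r=cv2.minAreaRect(Q[:,:2].astype(np.float32)); print('top',lo,len(Q),r,cv2.boxPoints(r).round(1).tolist())
    if lo>100: print(Q[:,2].max(),np.sort(Q[:,2])[::-12].round(1))
# image values of seat zone
ys,xs=np.mgrid[140:165,238:260]
print('gray side'); print(im[140:166,240:258].mean(-1).astype(int))
print('depth past plane'); D=((Ps[140:166,240:258]-c)@n); print(D.round(0))
print('z'); print(Ps[140:166,250,2].round(1), Ps[148:154,246:254,2].round(1))
E
```

```text
side plane n [-0.53789927  0.84300711 -0.00184151] heading 122.54080920228016 c [516.63738661 165.78781105  79.87374712] 492
v ext [-554.38538617 -553.58421693 -552.37643329 -498.24568013 -497.09323248
 -494.00725022] mid
20 -554.2 -497.1 -525.65
40 -553.8 -494.0 -523.88
60 -554.4 -497.1 -525.74
80 -554.0 -497.7 -525.89
100 -554.0 -494.2 -524.1
120 -553.5 -497.1 -525.26
top 143 119 ((510.3210754394531, 184.75628662109375), (66.94964599609375, 40.556610107421875), 32.83256149291992) [[471.20001220703125, 183.60000610351562], [493.20001220703125, 149.60000610351562], [549.4000244140625, 185.89999389648438], [527.5, 219.89999389648438]]
150.63479008264926 [150.6 149.4 148.7 148.4 147.9 147.5 146.8 146.5 146.1 145. ]
top 3 1296 ((508.8577880859375, 186.93902587890625), (110.59615325927734, 121.07303619384766), 32.8505973815918) [[429.6000061035156, 207.8000030517578], [495.20001220703125, 106.0999984741211], [588.2000122070312, 166.10000610351562], [522.5, 267.79998779296875]]
gray side
[[103  97  93  93  93  92  92  92  92  92  93  93  92  92  92  94 103 110]
 [ 98  95  92  93  93  92  
[... 4105 characters left out ...]
0.  -2.  -0.  -1.
    1.  -1.  75.  72.]
 [  3.   2.   0.   2.  -1.  -0.  -1.  -1.  -1.  -1.  -1.  -1.   0.  -0.
    0.   1.  68.  67.]
 [  5.   2.  -0.   1.  -1.  -2.   0.   2.   1.   0.   1.   2.   1.   0.
   -0.  -0.  65.  60.]]
z
[134.2 131.2 127.4 124.7 122.  118.2 114.6 111.2 108.3 105.1 102.3  99.3
  96.   92.2  89.3  85.6  82.8  78.6  75.2  72.3  69.8  65.1  61.5  58.5
  55.4  51.1] [[114.2  -1.3  90.1 106.7 108.3 108.9 106.3 105.3]
 [110.4 108.2 106.3 106.8 105.1 103.7 102.1 101.7]
 [106.6 105.3 103.8 103.2 102.3 101.4  99.9  97.9]
 [103.5 102.2 101.3 100.1  99.3  98.5  96.4  94.2]
 [ 99.9  99.6  98.7  97.1  96.   94.6  93.1  90.9]
 [ 96.6  95.5  95.4  92.6  92.2  91.1  88.8  87.4]]
```

```bash
cat > plan.py <<'E'
# usage: plan.py "sent rows final (6 numbers) or -" x y z heading   (heading = direction of tool x, deg)
import sys,json,os
from h import *
F='/tmp/cmd.json'
if os.path.exists(F): c=json.load(open(F))
else: c=dict(p=[208.869,589.049,222.675],r=[-5.32798047e-01,-3.09581653e+00,0])
p=np.array(c['p']);R=Rot.from_rotvec(c['r'])
if sys.argv[1]!='-':
    for s in sys.argv[1].split(';'):
        s=np.array([float(a) for a in s.split()]); p=p+R.apply(s[3:6]*200); R=R*Rot.from_rotvec(s[:3]*1.5)
    json.dump(dict(p=p.tolist(),r=R.as_rotvec().tolist()),open(F,'w'))
o=ctrl.get_obs(); x=R.apply([1,0,0])
print('t',round(o['t'],2),'cmd',p.round(1),'head',np.degrees(np.arctan2(x[1],x[0])).round(2),'meas',o['ee_pos'].round(1),'q',o['qpos'].round(2),'F',o['ft_force'].round(1),'w',round(o['width'],1))
print('rot err deg',np.degrees((R.inv()*Rot.from_rotvec(o['orientation'])).as_rotvec()).round(2))
if len(sys.argv)>2:
    g=np.array([float(a) for a in sys.argv[2:5]]); a=np.radians(float(sys.argv[5]))
    T=Rot.from_matrix(np.array([[np.cos(a),np.sin(a),0],[np.sin(a),-np.cos(a),0],[0,0,-1]]).T)
    d=R.inv().apply(g-p)/200; w=(R.inv()*T).as_rotvec()/1.5
    print('turn',w.round(4),'shift',d.round(4),'rows',np.linalg.norm(d)*200/62.5,np.degrees(np.linalg.norm(w)*1.5)/10.7)
E
python3 plan.py - 489.4 -214 100 113.4; python3 plan.py - 489.4 -214 100 293.4
python3 - <<'E'
from h import *
D=np.load('/tmp/m1.npz');P=D['Ps']
n=np.array([-.538,.843]);c=np.array([516.637,165.788])
print((((P[118:152,247:250,:2]-c)@n).round(0))[...,:].tolist())
print(P[118:152,244,2].round(1),P[118:152,252,2].round(1))
E
```

```text
t 0.4 cmd [208.9 589.  222.7] head 160.47 meas [208.9 589.  222.5] q [ 1.21  0.42  1.63  0.    1.09 -0.02] F [-0.3 -0.3 -0.2] w 87.7
rot err deg [ 0.01 -0.01 -0.  ]
turn [-1.000e-04 -2.000e-04  5.477e-01] shift [-2.6644 -3.3153  0.6128] rows 13.751015615607159 4.399048750691526
t 0.4 cmd [208.9 589.  222.7] head 160.47 meas [208.9 589.  222.5] q [ 1.21  0.42  1.63  0.    1.09 -0.02] F [-0.3 -0.3 -0.2] w 87.7
rot err deg [ 0.01 -0.01 -0.  ]
turn [ 2.0000e-04 -1.0000e-04 -1.5467e+00] shift [-2.6644 -3.3153  0.6128] rows 13.751015615607159 12.423381408243687
[[1531.0, 1545.0, 1537.0], [1533.0, 1531.0, 1522.0], [1543.0, 1539.0, 1531.0], [1544.0, 1526.0, 1539.0], [1541.0, 1551.0, 1535.0], [1548.0, 1549.0, 1544.0], [1537.0, 1535.0, 1534.0], [1538.0, 1544.0, 1535.0], [1550.0, 1541.0, 1525.0], [1541.0, 1537.0, 1528.0], [1545.0, 1537.0, 1540.0], [327.0, 325.0, 321.0], [317.0, 40.0, 312.0], [311.0, 36.0, 32.0], [304.0, 36.0, 31.0], [296.0, 36.0, 31.0], [286.0, 34.0, 29.0], [279.0, 36.0, 4.0], [2.0, 2.0, 1.0], [1.0, 1.0, 1.0], [-1.0, -1.0, -1.0], [1.0, -1.0, 30.0], [243.0, 36.0, 30.0], [232.0, 
[... 274 characters left out ...]
1e+02
 -5.935e+02 -6.117e+02 -6.158e+02 -6.193e+02 -6.343e+02 -6.000e-01
  3.000e-01 -7.000e-01  8.000e-01  4.000e-01 -0.000e+00  7.000e-01
 -1.300e+00  1.490e+02  1.473e+02  1.455e+02  1.415e+02  1.381e+02
  1.344e+02  1.327e+02  1.283e+02  1.261e+02  1.231e+02  1.192e+02
  1.157e+02  1.118e+02  1.101e+02  1.063e+02] [-5.499e+02 -5.543e+02 -5.606e+02 -5.753e+02 -5.830e+02 -5.977e+02
 -5.977e+02 -6.092e+02 -6.221e+02 -6.297e+02 -6.365e+02 -2.000e-01
  7.000e-01  1.000e-01  1.488e+02  1.458e+02  1.495e+02  1.485e+02
  1.454e+02  1.414e+02  1.380e+02  1.356e+02  1.323e+02  1.305e+02
  1.261e+02  1.224e+02  1.196e+02  1.156e+02  1.126e+02  1.092e+02
  1.063e+02  1.021e+02  9.990e+01  9.640e+01]
```

servo_tool(
  rows=[
    [0,0,0,-0.666,-0.829,0,87],
    [0,0,0,-0.666,-0.829,0,87],
    [0,0,0,-0.666,-0.829,0,87],
    [0,0,0,-0.666,-0.829,0,87],
    [0,0,0,-0.666,-0.829,0,87],
  ],
)

```text
t: 1.02
ee_pos: [279.4, 387.0, 223.0]
orientation: [0.537, 3.095, 0.0]
ft_force: [0.2, 0.7, -0.1]
width: 86.9
grasp_force: 0.0
```

servo_tool(
  rows=[
    [0,0,0,-0.666,-0.829,0,87],
    [0,0,0,-0.666,-0.829,0,87],
    [0,0,0,-0.666,-0.829,0,87],
    [0,0,0,-0.666,-0.829,0,87],
    [0,0,0,-0.666,-0.829,0,87],
  ],
)

```text
t: 1.65
ee_pos: [350.0, 187.4, 223.0]
orientation: [0.537, 3.095, 0.001]
ft_force: [-0.6, 0.9, -0.5]
width: 86.8
grasp_force: 0.0
```

servo_tool(
  rows=[
    [0,0,0,-0.666,-0.829,0,87],
    [0,0,0,-0.666,-0.829,0,87],
    [0,0,0,-0.666,-0.829,0,87],
    [0,0,0,-0.666,-0.829,0,87],
    [0,0,0,-0.666,-0.829,0,87],
  ],
)

```text
t: 2.28
ee_pos: [420.5, -13.1, 222.7]
orientation: [0.535, 3.095, 0.001]
ft_force: [-0.1, 0.6, 0.1]
width: 86.8
grasp_force: 0.0
```

servo_tool(
  rows=[
    [0,0,0.5477,-0.666,-0.829,0.15,87],
    [0,0,0.5477,-0.666,-0.829,0.15,87],
    [0,0,0.5477,-0.666,-0.829,0.15,87],
    [0,0,0.5477,-0.666,-0.829,0.15,87],
    [0,0,0.5477,-0.666,-0.829,0.15,87],
    [0,0,0.5477,-0.666,-0.829,0.15,87],
  ],
)

```text
t: 3.02
ee_pos: [490.1, -212.2, 192.3]
orientation: [-1.721, -2.627, -0.0]
ft_force: [-0.1, -0.1, -0.4]
width: 86.5
grasp_force: 0.0
```

```bash
python3 plan.py "0 0 0 -.666 -.829 0;0 0 0 -.666 -.829 0;0 0 0 -.666 -.829 0;0 0 .5477 -.666 -.829 .15" 489.4 -214 15 113.4
python3 - <<'E'
from h import *
im,P=cloud('top'); save('top1.png',im[150:240,270:390],5)
E
```

```text
t 3.02 cmd [ 489.3 -214.1  192.6] head 113.4 meas [ 490.1 -212.2  192.3] q [-0.43  0.33  1.86  0.    0.96 -0.84] F [-0.1 -0.1 -0.4] w 86.5
rot err deg [-0.    0.04 -0.14]
turn [-0.0001 -0.0001 -0.    ] shift [2.000e-04 9.000e-04 8.878e-01] rows 2.841066677074317 0.0014140355541295963
```

View pics/top1.png

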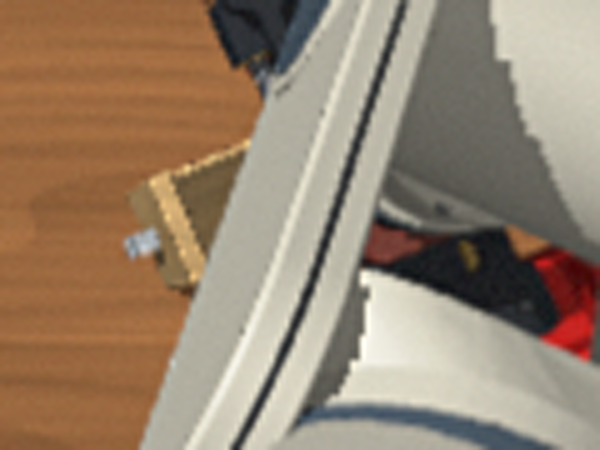

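The top view shows the arm's links hiding most of the bin. The bin's plate and hook are visible at crop (170,230), and the gripper body straddles it along the closing line. Before going down, I'll check that the body clears the neighbouring bins.

```bash
python3 - <<'E'
from h import *
D=np.load('/tmp/m1.npz');a=np.radians(113.4);X=np.array([np.cos(a),np.sin(a)]);Y=np.array([-np.sin(a),np.cos(a)])
for k in('Pt','Ps'):
    Q=D[k].reshape(-1,3);Q=Q[np.isfinite(Q[:,0])];d=Q[:,:2]-[489.4,-214]
    x=d@X;y=d@Y
    for lo in(20,60,80):
        m=(Q[:,2]>lo)&(Q[:,2]<140)&(abs(x)<50)&(abs(y)<110)&(abs(y)>29)
        if m.any(): print(k,lo,m.sum(),'x',x[m].min(),x[m].max(),'y',y[m].min(),y[m].max(),np.abs(y[m]).min(), 'z',Q[m,2].max())
    m=(Q[:,2]>80)&(Q[:,2]<140)&(abs(y)>40)&(abs(y)<100)&(abs(x)<75)
    print(k,np.c_[x[m],y[m],Q[m,2]].round(0)[::12].tolist())
E
```

```text
Pt 20 107 x -49.93153223856666 49.34955196287112 y 88.20865149931521 109.99554057728304 88.20865149931521 z 109.29399900443461
Pt 60 60 x -49.93153223856666 -46.75246970800789 y 88.3476233797892 109.80366658746374 88.3476233797892 z 109.29399900443461
Pt 80 42 x -49.93153223856666 -46.881256495993654 y 88.44822578591582 109.45320602717901 88.44822578591582 z 109.29399900443461
Pt [[-51.0, 87.0, 82.0], [-54.0, 91.0, 110.0], [-47.0, 94.0, 101.0], [-55.0, 99.0, 110.0], [59.0, 88.0, 108.0], [63.0, 91.0, 109.0], [70.0, 93.0, 104.0], [63.0, 98.0, 108.0]]
Ps 20 282 x -49.54120754916214 49.99989323883663 y 29.05567311097528 109.96475535990936 29.05567311097528 z 108.7026664068847
Ps 60 19 x -49.54120754916214 49.82039105901327 y 29.05567311097528 103.27420749236288 29.05567311097528 z 108.7026664068847
Ps 80 14 x -49.54120754916214 49.651378434002055 y 29.05567311097528 103.27420749236288 29.05567311097528 z 108.7026664068847
Ps [[69.0, 98.0, 108.0], [55.0, 92.0, 109.0], [55.0, 98.0, 104.0], [53.0, 94.0, 98.0], [53.0, 97.0, 91.0], [53.0, 98.0, 83.0], [-55.0, 95.0, 109.0], [-59.0, 95.0, 104.0], [-58.0, 93.0, 95.0], [-59.0, 94.0, 85.0]]
```

servo_tool(
  rows=[
    [0,0,0,0,0,0.3,87],
    [0,0,0,0,0,0.5,87],
    [0,0,0,0,0,0.7,87],
    [0,0,0,0,0,0.8,87],
    [0,0,0,0,0,0.883,87],
    [0,0,0,0,0,0.883,87],
  ],
)

```text
t: 3.82
ee_pos: [489.1, -213.1, 15.4]
orientation: [-1.722, -2.626, 0.0]
ft_force: [-0.1, 1.1, 1.1]
width: 87.3
grasp_force: 0.0
```

servo_tool(
  rows=[
    [0,0,0,0,0,0,70],
    [0,0,0,0,0,0,60],
    [0,0,0,0,0,0,50],
    [0,0,0,0,0,0,45],
    [0,0,0,0,0,0,45],
    [0,0,0,0,0,0,45],
    [0,0,0,0,0,0,45],
    [0,0,0,0,0,0,45],
  ],
)

```text
t: 4.82
ee_pos: [489.4, -214.3, 16.6]
orientation: [1.725, 2.626, -0.0]
ft_force: [-1.8, -0.2, 6.0]
width: 54.0
grasp_force: 30.0
```

servo_tool(
  rows=[
    [0,0,0,0,0,-0.1,45],
    [0,0,0,0,0,-0.3,45],
    [0,0,0,0,0,-0.5,45],
    [0,0,0,0,0,-0.7,45],
    [0,0,0,0,0,-0.7,45],
    [0,0,0,0,0,-0.7,45],
  ],
)

```text
t: 5.58
ee_pos: [488.6, -213.7, 155.1]
orientation: [-1.724, -2.625, 0.0]
ft_force: [0.6, 0.3, -3.2]
width: 53.9
grasp_force: 30.0
```

```bash
python3 plan.py "0 0 0 0 0 .883;0 0 0 0 0 -.7" 567.9 95.5 119 122.8
python3 - <<'E'
from h import *
im,P=cloud('top'); save('top2.png',im[140:260,220:380],4)
E
```

```text
t 5.58 cmd [ 489.3 -214.1  156. ] head 113.4 meas [ 488.6 -213.7  155.1] q [-0.43  0.38  1.88  0.    0.88 -0.84] F [ 0.6  0.3 -3.2] w 53.9
rot err deg [ 0.04  0.05 -0.  ]
turn [-1.000e-04 -1.000e-04 -1.094e-01] shift [1.2646 0.9755 0.1848] rows 5.14502835171529 0.87864862804137
```

servo_tool(
  rows=[
    [0,0,0,0.15,0.12,0,45],
    [0,0,0,0.35,0.27,0,45],
    [0,0,0,0.55,0.42,0,45],
    [0,0,0,0.632,0.488,0,45],
    [0,0,0,0.632,0.488,0,45],
  ],
)

```text
t: 6.25
ee_pos: [528.0, -57.9, 154.3]
orientation: [-1.72, -2.626, 0.002]
ft_force: [0.7, 0.1, -2.1]
width: 53.9
grasp_force: 30.0
```

servo_tool(
  rows=[
    [0,0,-0.04,0.15,0.12,0,45],
    [0,0,-0.08,0.35,0.27,0,45],
    [0,0,-0.1094,0.5,0.38,0,45],
    [0,0,-0.1094,0.6,0.46,0.05,45],
    [0,0,-0.1094,0.6325,0.4875,0.12,45],
    [0,0,-0.1094,0.6325,0.4875,0.185,45],
    [0,0,-0.1094,0.6325,0.4875,0.185,45],
    [0,0,-0.1094,0.6325,0.4875,0.185,45],
  ],
)

```text
t: 7.25
ee_pos: [567.9, 94.5, 119.0]
orientation: [-1.505, -2.757, 0.001]
ft_force: [0.7, -0.4, -1.8]
width: 53.7
grasp_force: 30.0
```

```bash
python3 plan.py "0 0 0 .632 .488 0;0 0 -.1094 .6325 .4875 .185"
python3 - <<'E'
from h import *
T=[cloud('top') for _ in range(3)];S=[cloud('side') for _ in range(3)]
Pt=np.nanmean([a[1] for a in T],0);Ps=np.nanmean([a[1] for a in S],0)
np.savez('/tmp/m2.npz',Pt=Pt,Ps=Ps,imt=T[0][0],ims=S[0][0])
a=cv2.resize(T[0][0][130:220,120:260],(560,360));b=cv2.resize(S[0][0][100:200,200:300],(360,360))
save('pre.png',np.hstack([a,b])[:,:,:],0.85)
E
```

```text
t 7.25 cmd [567.9  95.5 119. ] head 122.8 meas [567.9  94.5 119. ] q [ 0.14  0.49  1.81 -0.    0.84 -0.43] F [ 0.7 -0.4 -1.8] w 53.7
rot err deg [ 0.01 -0.01  0.07]
```

View pics/pre.png

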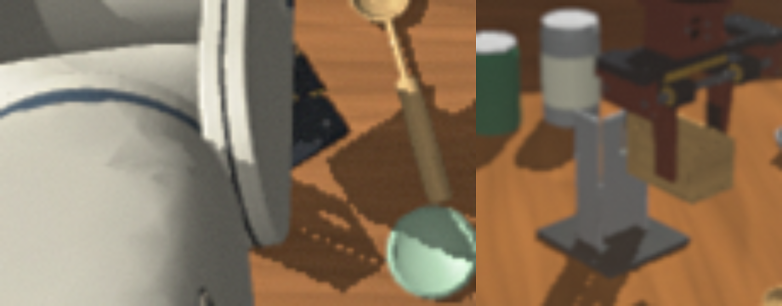

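The top camera is blocked by the arm, but the side view shows the bin at crop (680,150), held level beside the post slot at (600,150). I'll use the held bin, whose pose I know from kinematics, to correct the side camera, then place the seat relative to it.

```bash
python3 - <<'E'
from h import *
D=np.load('/tmp/m2.npz');P=D['Ps'];im=D['ims']
o=ctrl.get_obs();tcp=o['ee_pos'];R=Rot.from_rotvec(o['orientation']);print(tcp,R.apply([0,0,1]).round(4),R.apply([1,0,0]).round(4))
a=np.radians(122.8);X=np.array([np.cos(a),np.sin(a)]);Y=np.array([-np.sin(a),np.cos(a)])
org=tcp[:2]+10*X; b=tcp[2]-16.2
Q=P.reshape(-1,3);C=cv2.cvtColor(im,cv2.COLOR_RGB2HSV).reshape(-1,3).astype(int)
x=(Q[:,:2]-org)@X;y=(Q[:,:2]-org)@Y;z=Q[:,2]-b
bam=(C[:,0]>10)&(C[:,0]<26)&(C[:,1]>60)&(x>-60)&(x<62)&(abs(y)<45)&(z>-8)&(z<120)
print('n',bam.sum())
s=bam&(x>-37)&(x<38)&(z>5)&(z<45)&(y>20)&(y<34)
print('side wall y',np.median(y[s]),s.sum(), np.std(y[s]))
s2=s&(abs(x)<60); A=np.c_[x[s2],z[s2],np.ones(s2.sum())];print('fit y~x,z',np.linalg.lstsq(A,y[s2],rcond=None)[0])
r=bam&(z>44)&(z<56)&(abs(y)<32); print('rim z hist',np.histogram(z[r],bins=np.arange(44,57)))
f=bam&(x<-34)&(x>-48)&(z>4)&(z<46)&(abs(y)<24);print('front x',np.median(x[f]),f.sum())
t=bam&(z>90);print('plate',t.sum(),np.percentile(z[t],[50,90,100]) if t.any() else '')
# seat by ray
c=ctrl.camera_info('side');K=np.array(c['intrinsics'],float);Rc=np.array(c['R']);tc=np.array(c['t']).ravel();cam=-Rc.T@tc
pn=np.array([-.5405,.8413,0]);pc=np.array([516.637,165.788,80])
def ray(u,v):
    n=cv2.undistortPoints(np.array([[[u,v]]],float),K,np.array([c['k1'],0,0,0.])).ravel()
    d=Rc.T@np.array([n[0],n[1],1]); return cam+d*((pc-cam)@pn)/(d@pn)
for u,v in((248.23,149.05),(248,149.05),(247,149.05),(249.5,149.05),(248.2,148.5),(248.2,139.2)):
    w=ray(u,v); print((u,v),w.round(1),'rel bin x,y',((w[:2]-org)@X).round(2),((w[:2]-org)@Y).round(2))
O=np.array([521.3,167.75]);print('top O rel bin',(O-org)@X,(O-org)@Y)
E
```

```text
[568.19124601  95.38116256 119.52484595] [ 8.e-04  1.e-04 -1.e+00] [-5.416e-01  8.406e-01 -3.000e-04]
n 786
side wall y 28.062764546198565 160 0.8156055571758725
fit y~x,z [ 6.46579060e-03 -2.25175449e-04  2.80633437e+01]
rim z hist (array([12, 21, 16, 14, 26, 25,  9,  5,  1,  1,  4,  4]), array([44, 45, 46, 47, 48, 49, 50, 51, 52, 53, 54, 55, 56]))
front x -40.13119909760357 164
plate 63 [109.50652894 116.44056102 119.83740929]
(248.23, 149.05) [517.1 166.1 107.4] rel bin x,y 77.11 4.6
(248, 149.05) [516.4 165.6 107.7] rel bin x,y 77.11 5.51
(247, 149.05) [513.1 163.5 108.9] rel bin x,y 77.12 9.46
(249.5, 149.05) [521.4 168.8 105.9] rel bin x,y 77.1 -0.44
(248.2, 148.5) [517.  166.  109.2] rel bin x,y 77.11 4.71
(248.2, 139.2) [517.1 166.1 139.3] rel bin x,y 77.11 4.6
top O rel bin 76.23220083623008 0.2124219828217778
```

The side camera puts the slot +3 mm in post y (tool y −3 mm) and its foot at about z 105, so the hook should enter with the command at about z 99.8. I'll line up short of the face, then creep in.

servo_tool(
  rows=[
    [0,0,0,0,-0.015,0.05,45],
    [0,0,0,0.02,-0.015,0.096,45],
    [0,0,0,0.04,-0.015,0.096,45],
    [0,0,0,0.04,-0.015,0.096,45],
    [0,0,0,0.04,-0.015,0.096,45],
    [0,0,0,0.04,-0.015,0.096,45],
  ],
)

```text
t: 8.3
ee_pos: [561.4, 100.6, 100.1]
orientation: [1.503, 2.758, 0.0]
ft_force: [1.0, -0.3, -2.3]
width: 54.0
grasp_force: 30.0
```

servo_tool(
  rows=[
    [0,0,0,0.01,0,0,45],
    [0,0,0,0.015,0,0,45],
    [0,0,0,0.02,0,0,45],
    [0,0,0,0.025,0,0,45],
    [0,0,0,0.03,0,0,45],
    [0,0,0,0.03,0,0,45],
  ],
)

```text
t: 9.05
ee_pos: [557.8, 105.7, 99.9]
orientation: [-1.504, -2.758, 0.0]
ft_force: [-0.1, -0.3, -1.8]
width: 53.8
grasp_force: 30.0
```

servo_tool(
  rows=[
    [0,0,0,0.005,0,0,45],
    [0,0,0,0.01,0,0,45],
    [0,0,0,0.01,0,0,45],
    [0,0,0,0.01,0,0,45],
  ],
)

```text
t: 9.55
ee_pos: [556.8, 107.3, 99.9]
orientation: [1.504, 2.758, 0.0]
ft_force: [-0.6, -0.1, -2.5]
width: 53.9
grasp_force: 30.0
```

servo_tool(
  rows=[
    [0,0,0,0.005,0,0,45],
    [0,0,0,0.01,0,0,45],
    [0,0,0,0.01,0,0,45],
    [0,0,0,0.01,0,0,45],
  ],
)

```text
t: 10.05
ee_pos: [555.7, 109.0, 99.9]
orientation: [-1.504, -2.758, 0.0]
ft_force: [-0.7, 0.1, -2.8]
width: 53.6
grasp_force: 30.0
```

servo_tool(
  rows=[
    [0,0,0,0.005,0,0,45],
    [0,0,0,0.01,0,0,45],
    [0,0,0,0.015,0,0,45],
    [0,0,0,0.02,0,0,45],
    [0,0,0,0.02,0,0,45],
  ],
)

```text
t: 10.68
ee_pos: [553.5, 112.4, 99.9]
orientation: [-1.504, -2.758, 0.0]
ft_force: [0.2, 0.2, -1.2]
width: 53.6
grasp_force: 30.0
```

servo_tool(
  rows=[
    [0,0,0,0.005,0,0,45],
    [0,0,0,0.01,0,0,45],
    [0,0,0,0.015,0,0,45],
    [0,0,0,0.015,0,0,45],
  ],
)

```text
t: 11.18
ee_pos: [551.8, 115.0, 99.9]
orientation: [-1.504, -2.758, -0.0]
ft_force: [0.2, 0.4, -1.6]
width: 53.7
grasp_force: 30.0
```

servo_tool(
  rows=[
    [0,0,0,0.005,0,0,45],
    [0,0,0,0.005,0,0,45],
    [0,0,0,0.005,0,0,45],
  ],
)

```text
t: 11.55
ee_pos: [551.4, 115.7, 99.9]
orientation: [1.504, 2.758, 0.0]
ft_force: [-0.2, -0.5, -2.2]
width: 53.8
grasp_force: 30.0
```

servo_tool(
  rows=[
    [0,0,0,0.005,0,0,45],
    [0,0,0,0.005,0,0,45],
    [0,0,0,0.005,0,0,45],
  ],
)

```text
t: 11.92
ee_pos: [551.1, 116.2, 99.9]
orientation: [1.504, 2.758, -0.0]
ft_force: [2.2, -5.4, -1.9]
width: 53.6
grasp_force: 29.9
```

Contact came at 27 mm, exactly where the plate should meet the face, so the hook is through the slot. I'll ease back 0.8 mm and lower it by feel.

servo_tool(
  rows=[
    [0,0,0,-0.004,0,0,45],
    [0,0,0,-0.004,0,0,45],
    [0,0,0,-0.004,0,0.005,45],
    [0,0,0,-0.004,0,0.01,45],
    [0,0,0,-0.004,0,0.015,45],
    [0,0,0,-0.004,0,0.02,45],
    [0,0,0,-0.004,0,0.02,45],
  ],
)

```text
t: 12.8
ee_pos: [551.2, 115.9, 95.8]
orientation: [-1.504, -2.758, 0.0]
ft_force: [0.4, -0.9, -2.5]
width: 53.6
grasp_force: 30.0
```

servo_tool(
  rows=[
    [0,0,0,0,0,0.005,45],
    [0,0,0,0,0,0.01,45],
    [0,0,0,0,0,0.015,45],
    [0,0,0,0,0,0.015,45],
  ],
)

```text
t: 13.3
ee_pos: [551.2, 115.9, 92.8]
orientation: [-1.504, -2.758, 0.0]
ft_force: [-0.7, -0.6, -2.4]
width: 53.9
grasp_force: 30.0
```

servo_tool(
  rows=[
    [0,0,0,0,0,0.005,45],
    [0,0,0,0,0,0.01,45],
    [0,0,0,0,0,0.015,45],
    [0,0,0,0,0,0.015,45],
  ],
)

```text
t: 13.8
ee_pos: [551.6, 115.8, 90.0]
orientation: [1.503, 2.758, 0.0]
ft_force: [1.6, -2.4, -1.0]
width: 53.6
grasp_force: 30.0
```

servo_tool(
  rows=[
    [0,0,0,0,0,0.005,45],
    [0,0,0,0,0,0.01,45],
    [0,0,0,0,0,0.01,45],
  ],
)

```text
t: 14.18
ee_pos: [551.6, 115.9, 88.0]
orientation: [1.504, 2.758, 0.001]
ft_force: [0.8, -2.3, 0.6]
width: 53.6
grasp_force: 30.0
```

servo_tool(
  rows=[
    [0,0,0,0,0,0.005,45],
    [0,0,0,0,0,0.005,45],
    [0,0,0,0,0,0.005,45],
  ],
)

```text
t: 14.55
ee_pos: [551.4, 115.9, 86.9]
orientation: [1.504, 2.758, 0.0]
ft_force: [3.0, -2.4, 1.1]
width: 54.1
grasp_force: 30.0
```

servo_tool(
  rows=[
    [0,0,0,0,0,0.005,45],
    [0,0,0,0,0,0.005,45],
    [0,0,0,0,0,0.005,45],
  ],
)

```text
t: 14.92
ee_pos: [551.3, 115.9, 85.9]
orientation: [1.504, 2.758, 0.0]
ft_force: [3.3, -3.0, 2.5]
width: 53.7
grasp_force: 30.0
```

Support has built up at bin height ≈70 mm, the predicted tooth height, so it is resting on the tooth. I'll release and check with the side camera.

servo_tool(
  rows=[
    [0,0,0,0,0,0,58],
    [0,0,0,0,0,0,66],
    [0,0,0,0,0,0,80],
    [0,0,0,0,0,0,87],
    [0,0,0,0,0,0,87],
  ],
)

```text
t: 15.55
ee_pos: [551.2, 115.9, 85.9]
orientation: [-1.504, -2.758, 0.0]
ft_force: [-0.8, -0.2, -0.7]
width: 86.8
grasp_force: 0.0
```

```bash
python3 plan.py "0 0 0 .04 -.015 .096;0 0 0 .03 0 0;0 0 0 .01 0 0;0 0 0 .01 0 0;0 0 0 .02 0 0;0 0 0 .015 0 0;0 0 0 .005 0 0;0 0 0 .005 0 0;0 0 0 -.004 0 .02;0 0 0 0 0 .015;0 0 0 0 0 .015;0 0 0 0 0 .01;0 0 0 0 0 .005;0 0 0 0 0 .005"
python3 - <<'E'
from h import *
im,P=cloud('side'); np.savez('/tmp/m3.npz',P=P,im=im); save('rel.png',im[110:200,210:300],6)
E
```

```text
t 15.55 cmd [551.2 115.9  85.8] head 122.8 meas [551.2 115.9  85.9] q [ 0.19  0.53  1.85  0.    0.76 -0.39] F [-0.8 -0.2 -0.7] w 86.8
rot err deg [-0.   -0.01 -0.01]
```

View pics/rel.png

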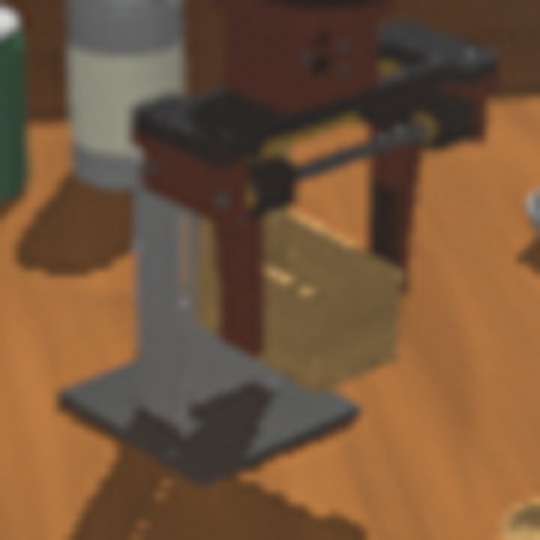

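The side view shows the bin hanging by itself at crop (320,300), level, between the open fingers with its back on the face. Next I'll rise, close the fingers, and measure the plate top.

servo_tool(
  rows=[
    [0,0,0,0,0,-0.1,87],
    [0,0,0,0,0,-0.3,87],
    [0,0,0,0,0,-0.5,87],
    [0,0,0,0,0,-0.65,40],
    [0,0,0,0,0,-0.65,0],
    [0,0,0,0,0,-0.65,0],
    [0,0,0,0,0,-0.65,0],
    [0,0,0,0,0,-0.65,0],
  ],
)

```text
t: 16.6
ee_pos: [550.7, 115.8, 214.7]
orientation: [-1.503, -2.757, 0.002]
ft_force: [-0.9, 0.0, 0.4]
width: 40.5
grasp_force: 0.0
```

```bash
cat > chk.py <<'E'
from h import *
import sys
S=[cloud('side') for _ in range(3)];P=np.nanmean([a[1] for a in S],0);im=S[0][0]
a=np.radians(122.8);X=np.array([np.cos(a),np.sin(a)]);Y=np.array([-np.sin(a),np.cos(a)])
org=np.array([551.2,115.9])+10*X
Q=P.reshape(-1,3);C=cv2.cvtColor(im,cv2.COLOR_RGB2HSV).reshape(-1,3).astype(int)
x=(Q[:,:2]-org)@X;y=(Q[:,:2]-org)@Y;z=Q[:,2]
bam=(C[:,0]>10)&(C[:,0]<26)&(C[:,1]>60)&(x>-60)&(x<62)&(abs(y)<45)&(z>30)&(z<215)
p=bam&(x>30)&(abs(y)<24)&(z>135); print('plate n',p.sum(),'z pct',np.percentile(z[p],[50,90,97,100]).round(1),'x med',np.median(x[p]).round(1))
pf=p&(x<43); A=np.c_[z[pf],np.ones(pf.sum())]; k=np.linalg.lstsq(A,x[pf],rcond=None)[0]; print('plate front tilt deg',np.degrees(np.arctan(k[0])).round(2))
s=bam&(x>-37)&(x<38)&(y>20)&(y<34); print('side wall y',np.median(y[s]).round(2),'yaw deg',np.degrees(np.polyfit(x[s],y[s],1)[0]).round(2),'z range',np.percentile(z[s],[1,99]).round(1))
f=bam&(x<-33)&(x>-48)&(abs(y)<24);print('front x',np.median(x[f]).round(1),'z range',np.percentile(z[f],[1,99]).round(1))
r=bam&(abs(y)<22)&(x>-38)&(x<36); print('',r.sum())
save(sys.argv[1],im[110:200,210:300],6)
E
python3 plan.py "0 0 0 0 0 -.65"; python3 chk.py up.png
```

```text
t 16.6 cmd [551.2 115.9 215.8] head 122.8 meas [550.7 115.8 214.7] q [ 0.19  0.34  1.77 -0.    1.03 -0.39] F [-0.9  0.   0.4] w 40.5
rot err deg [ 0.1   0.03 -0.  ]
plate n 188 z pct [160.2 178.3 178.9 179.3] x med 36.6
plate front tilt deg -0.72
side wall y 27.94 yaw deg -1.58 z range [ 65.7 174.8]
front x -40.6 z range [ 64.5 114.5]
 172
```

servo_tool(
  rows=[
    [0,0,0,0.1,0,0,0],
    [0,0,0,0.2,0,0,0],
    [0,0,0,0.272,0,0,0],
    [0,0,0,0.272,0,0.05,0],
    [0,0,0,0.272,0,0.1,0],
    [0,0,0,0.272,0,0.14,0],
    [0,0,0,0.272,0,0.155,0],
    [0,0,0,0.272,0,0.16,0],
    [0,0,0,0.272,0,0.16,0],
  ],
)

```text
t: 17.88
ee_pos: [522.0, 161.5, 184.0]
orientation: [1.504, 2.758, 0.0]
ft_force: [-0.1, -0.4, -0.8]
width: 0.3
grasp_force: 0.0
```

servo_tool(
  rows=[
    [0,0,0,0,0,0.005,0],
    [0,0,0,0,0,0.01,0],
    [0,0,0,0,0,0.015,0],
    [0,0,0,0,0,0.015,0],
  ],
)

```text
t: 18.38
ee_pos: [521.7, 161.6, 180.8]
orientation: [-1.504, -2.758, 0.0]
ft_force: [-0.2, 0.1, -0.1]
width: 0.4
grasp_force: 0.0
```

servo_tool(
  rows=[
    [0,0,0,0,0,0.005,0],
    [0,0,0,0,0,0.0075,0],
    [0,0,0,0,0,0.01,0],
    [0,0,0,0,0,0.01,0],
  ],
)

```text
t: 18.88
ee_pos: [522.0, 161.7, 179.2]
orientation: [1.504, 2.758, 0.001]
ft_force: [-0.6, 0.3, 3.8]
width: 0.5
grasp_force: 2.1
```

servo_tool(
  rows=[
    [0,0,0,0,0,0.0025,0],
    [0,0,0,0,0,0.005,0],
    [0,0,0,0,0,0.0075,0],
    [0,0,0,0,0,0.0075,0],
  ],
)

```text
t: 19.38
ee_pos: [522.7, 162.0, 178.3]
orientation: [1.503, 2.757, 0.003]
ft_force: [-0.5, 0.7, 7.3]
width: 0.3
grasp_force: 3.9
```

servo_tool(
  rows=[
    [0,0,0,0,0,0.0025,0],
    [0,0,0,0,0,0.005,0],
    [0,0,0,0,0,0.0075,0],
    [0,0,0,0,0,0.0075,0],
  ],
)

```text
t: 19.88
ee_pos: [522.0, 161.7, 176.1]
orientation: [1.503, 2.758, 0.001]
ft_force: [0.2, -0.3, 1.8]
width: 0.3
grasp_force: 1.1
```

servo_tool(
  rows=[
    [0,0,0,0,0,0.0025,0],
    [0,0,0,0,0,0.005,0],
    [0,0,0,0,0,0.005,0],
  ],
)

```text
t: 20.25
ee_pos: [521.6, 161.6, 174.7]
orientation: [-1.504, -2.758, 0.0]
ft_force: [-0.3, 0.8, 1.9]
width: 0.9
grasp_force: 1.1
```

servo_tool(
  rows=[
    [0,0,0,0,0,0.0025,0],
    [0,0,0,0,0,0.005,0],
    [0,0,0,0,0,0.0075,0],
    [0,0,0,0,0,0.01,0],
    [0,0,0,0,0,0.01,0],
  ],
)

```text
t: 20.88
ee_pos: [521.7, 161.7, 172.8]
orientation: [-1.504, -2.758, -0.0]
ft_force: [-0.6, 1.4, 3.0]
width: 0.1
grasp_force: 1.8
```

servo_tool(
  rows=[
    [0,0,0,0,0,0.0025,0],
    [0,0,0,0,0,0.005,0],
    [0,0,0,0,0,0.005,0],
  ],
)

```text
t: 21.25
ee_pos: [521.9, 161.8, 172.2]
orientation: [1.504, 2.758, 0.001]
ft_force: [-1.6, 0.5, 5.6]
width: 0.4
grasp_force: 3.1
```

Now it is working against the seat spring, so I'll go on in small steps.

servo_tool(
  rows=[
    [0,0,0,0,0,0.0025,0],
    [0,0,0,0,0,0.005,0],
    [0,0,0,0,0,0.005,0],
  ],
)

```text
t: 21.62
ee_pos: [522.3, 161.9, 171.7]
orientation: [1.503, 2.758, 0.002]
ft_force: [-2.0, 2.0, 10.5]
width: 0.3
grasp_force: 5.1
```

servo_tool(
  rows=[
    [0,0,0,0,0,0.0025,0],
    [0,0,0,0,0,0.005,0],
    [0,0,0,0,0,0.005,0],
  ],
)

```text
t: 22.0
ee_pos: [522.6, 162.1, 171.4]
orientation: [1.503, 2.757, 0.003]
ft_force: [-3.5, 1.1, 14.8]
width: 0.8
grasp_force: 7.8
```

servo_tool(
  rows=[
    [0,0,0,0,0,0.002,0],
    [0,0,0,0,0,0.002,0],
    [0,0,0,0,0,0.002,0],
  ],
)

```text
t: 22.38
ee_pos: [522.8, 162.2, 171.4]
orientation: [1.503, 2.757, 0.004]
ft_force: [-3.0, 1.0, 17.5]
width: 0.7
grasp_force: 9.0
```

servo_tool(
  rows=[
    [0,0,0,0,0,0.003,0],
    [0,0,0,0,0,0.003,0],
    [0,0,0,0,0,0.003,0],
  ],
)

```text
t: 22.75
ee_pos: [523.1, 162.3, 171.3]
orientation: [1.503, 2.756, 0.004]
ft_force: [-4.1, 2.0, 21.9]
width: 0.2
grasp_force: 10.7
```

A hard stop at about 171.3, some 8 to 9 mm below the tooth rest. I'll back off and see whether the bin stays down.

servo_tool(
  rows=[
    [0,0,0,0,0,-0.02,0],
    [0,0,0,0,0,-0.1,0],
    [0,0,0,0,0,-0.25,0],
    [0,0,0,-0.2,0,-0.3,0],
    [0,0,0,-0.5,0,-0.3,0],
    [0,0,0,-0.7,0,-0.3,0],
    [0,0,0,-0.7,0,-0.3,0],
    [0,0,0,-0.7,0,-0.3,0],
  ],
)

```text
t: 23.75
ee_pos: [597.0, 44.1, 228.8]
orientation: [-1.504, -2.757, 0.001]
ft_force: [0.1, 0.5, -0.5]
width: 0.6
grasp_force: 0.0
```

```bash
python3 chk.py home.png; python3 - <<'E'
from h import *
im,P=cloud('top'); Q=P.reshape(-1,3); C=cv2.cvtColor(im,cv2.COLOR_RGB2HSV).reshape(-1,3).astype(int)
m=(Q[:,2]>160)&(Q[:,2]<190)&(np.hypot(Q[:,0]-521,Q[:,1]-160)<50)
print(m.sum()); 
if m.sum()>5: print(cv2.minAreaRect(Q[m,:2].astype(np.float32)),np.percentile(Q[m,2],[10,50,90]))
E
```

```text
plate n 159 z pct [156.5 171.1 171.7 172.5] x med 37.1
plate front tilt deg 0.14
side wall y 28.09 yaw deg -1.45 z range [ 60.7 165.3]
front x -40.5 z range [ 58.3 108.2]
 126
0
```

View pics/home.png

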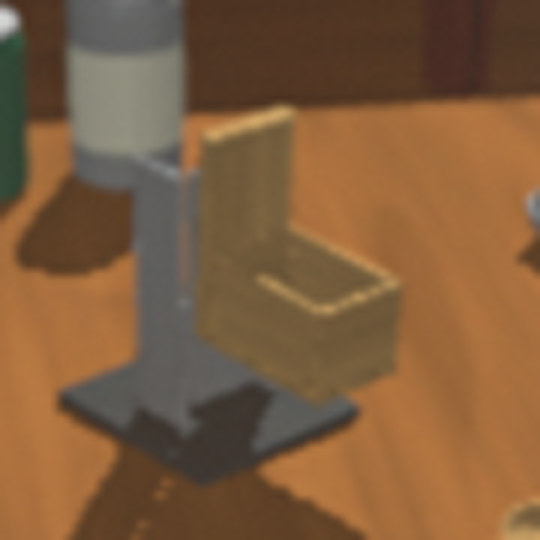

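The side view shows the bin hanging level at crop (300,270), untouched, with its plate top at about 172, roughly 7.5 mm below the tooth rest. Unlocked, it would sit at about 174.3. I'll touch the plate once more to confirm the height by feel.

servo_tool(
  rows=[
    [0,0,0,0.2,0,0,0],
    [0,0,0,0.5,0,0,0],
    [0,0,0,0.7,0,0,0],
    [0,0,0,0.7,0,0.1,0],
    [0,0,0,0.7,0,0.2,0],
    [0,0,0,0.7,0,0.255,0],
    [0,0,0,0.7,0,0.2675,0],
    [0,0,0,0.7,0,0.2675,0],
    [0,0,0,0.7,0,0.2675,0],
  ],
)

```text
t: 25.08
ee_pos: [522.3, 161.7, 176.0]
orientation: [1.504, 2.757, 0.001]
ft_force: [0.9, -0.0, 0.3]
width: 0.3
grasp_force: 0.0
```

servo_tool(
  rows=[
    [0,0,0,0,0,0.0025,0],
    [0,0,0,0,0,0.005,0],
    [0,0,0,0,0,0.005,0],
    [0,0,0,0,0,0.005,0],
  ],
)

```text
t: 25.58
ee_pos: [521.8, 161.6, 174.4]
orientation: [1.504, 2.758, 0.0]
ft_force: [-0.7, 0.8, 0.2]
width: 0.6
grasp_force: 0.0
```

servo_tool(
  rows=[
    [0,0,0,0,0,0.0025,0],
    [0,0,0,0,0,0.005,0],
    [0,0,0,0,0,0.005,0],
    [0,0,0,0,0,0.005,0],
  ],
)

```text
t: 26.08
ee_pos: [521.8, 161.6, 173.4]
orientation: [-1.504, -2.758, 0.0]
ft_force: [0.4, -0.9, -0.8]
width: 0.8
grasp_force: 0.0
```

servo_tool(
  rows=[
    [0,0,0,0,0,0.0025,0],
    [0,0,0,0,0,0.004,0],
    [0,0,0,0,0,0.004,0],
    [0,0,0,0,0,0.004,0],
  ],
)

```text
t: 26.58
ee_pos: [521.8, 161.6, 172.6]
orientation: [-1.504, -2.758, -0.0]
ft_force: [0.5, 0.7, -0.5]
width: 0.6
grasp_force: 0.0
```

servo_tool(
  rows=[
    [0,0,0,0,0,0.0025,0],
    [0,0,0,0,0,0.004,0],
    [0,0,0,0,0,0.004,0],
    [0,0,0,0,0,0.004,0],
  ],
)

```text
t: 27.08
ee_pos: [522.0, 161.7, 172.0]
orientation: [1.504, 2.758, 0.0]
ft_force: [-0.9, 0.3, 3.2]
width: 0.6
grasp_force: 1.7
```

Contact came only at about 172.1, which is 0.8 mm above the hard stop. The seat is therefore held down about 2.2 mm and the latch is locked. I'll retreat and hand in.

servo_tool(
  rows=[
    [0,0,0,0,0,-0.02,0],
    [0,0,0,0,0,-0.1,0],
    [0,0,0,0,0,-0.25,0],
    [0,0,0,-0.2,0,-0.3,0],
    [0,0,0,-0.5,0,-0.3,0],
    [0,0,0,-0.7,0,-0.3,0],
    [0,0,0,-0.7,0,-0.3,0],
    [0,0,0,-0.7,0,-0.3,0],
  ],
)

```text
t: 28.08
ee_pos: [597.2, 44.2, 232.2]
orientation: [-1.504, -2.758, -0.0]
ft_force: [-0.1, 0.0, -0.7]
width: -0.2
grasp_force: 0.0
```

```bash
python3 chk.py end.png; python3 -c "
from workcell import ctrl
print(ctrl.close_job())"
```

```text
plate n 157 z pct [156.2 171.2 171.9 172.5] x med 37.3
plate front tilt deg 0.18
side wall y 28.16 yaw deg -1.32 z range [ 60.3 167.3]
front x -40.4 z range [ 58.4 108.3]
 132
the job is handed in; nothing more can be done
None
```

The bamboo spoon bin hangs upright and locked in the slot by my measurements (no verdict came back), and I handed the job in at about 28 s with the robot clear. The one overshoot was the final press against the hard stop, which peaked at about 22 N, just over your 20 N guide.

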